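Fetch the mixer cartridge from behind the cartons

ROBOT

A 6-joint arm with a two-finger parallel gripper is mounted at the origin on a cart in front of the work surface, level with it; the furniture and walls round the work are solid. World frame = base frame: x ahead of the robot, y to its left, z up, the work surface at z = 0. Lengths are in m, angles in degrees, forces in N, time in s.
With the tool pointing down it reaches from about 0.375 to 0.9 m from the base axis. Payload 3.1 kg.
Tool frame: the origin (TCP) lies at the very end of the fingers, on their centre line; the grasp point (between the pads) lies 19 mm behind it; z points along the fingers, y is the line along which they close (so a half turn about z gives the same grasp; the last joint's range is limited). The gripper opens to 87 mm and grips with 3 to 60 N. Pads are 19 mm wide; open, the fingers measure 117 mm over their backs; the gripper's body (75 mm by 190 mm) begins 51 mm behind the grasp point.
Start: joints at [-10.227, 30.224, 82.088, -0, 67.689, -10.227], TCP at [0.625, 0, 0.223] pointing down, gripper open.
Joint ranges: [-176.69, 176.69], [-43.24, 126.21], [12.49, 139.97], [-82, 262], [0, 151.66], [-163.58, 163.58]. Speed limits (degrees/s): [159.86, 159.86, 180, 180, 180, 180].

INTERFACE

Orientations are given as a 3x3 rotation matrix whose columns are the frame's x, y, z axes.
In Python, from rig import bot gives the robot as it stands.
- The arm moves only by the tool move_arm, never from a script. Its argument "increments" is a list of rows, each an object with "xyz": the shift along the tool's x, y, z in mm, a list of three; "roll": the turn about the tool's z in rad; "grip": the opening in per cent of the stroke, from 0 (shut) to 100 (fully open). A call has 1 to 5 rows; each row shifts and turns the commanded pose from where the row before left it, along the tool's axes as they then stand; what a row does not reach is not made up. A row lasts 1/12 s, in which the tool goes at most 41.7 mm and 7.16 degrees, less where a joint would pass 70% of its speed; a pose out of reach is approached as far as the arm can. A call is refused whole if a number of a shift passes 41.7 or a number of a turn 0.125, either way. A call with a gripper value outside its range is refused whole. The fingers move at their own pace and stop on an object; the grip force is fixed at half the most. Time passes only in rows, so rows that do not move let the fingers close. It gives the time, the measured TCP pose, the force, the opening and the grip force at its end, in the units of the state.
- bot.read_state(): the state, without advancing time (a new reading comes with each control period).
- bot.capture(name): name is "scene" or "side" or "wrist"; returns (picture, depth): 400x640x3 uint8, red, green, blue; 400x640 float32, m along the optical axis (not along the pixel's ray), 0 where there is no reading.
- bot.camera_model(name): a dict with "intrinsics" (3x3 intrinsics, pixels), "rvec" (rotation vector, rad) and "tvec" (3), from world to camera coordinates, as OpenCV has them; the wrist camera has in their place "tool_from_camera" (4x4, takes a point from camera to tool coordinates, whose origin is the TCP and whose axes are the flange's). Camera axes: x right, y down, z forward; pixel columns grow to the right and rows downward; lengths in m; the calibration is good to about 2 mm. A picture is of the moment at which its call begins: read the wrist's pose just before it. camera_model takes no time and is no camera call.
- bot.hand_in(): hands the job in; it is judged then, once.
Trained networks look in the newest picture that a camera, given by its name, has taken for a name from the list of things; names that differ only in an ending like _2 or _b are one class to them, and where a whole thing is asked for, a point or a joint stands for the part that bears it (a point fixed in the world has none). Each returns a list of dicts, best first, with "conf" (0 to 1); they miss things now and then, are a little off and sometimes report something else, mostly with a low value. They report only what shows in the picture. A call takes as long as a camera call. They do not tell look-alikes from the thing itself.
- bot.spot_in(label, camera): "at" ([x, y, z] in m, in the coordinates of the camera as it stood for that picture, good to about 4 mm: the middle of the surface that is visible of it).
- bot.trace(label, camera): "mask" (400x640 bool, what is visible of it).
The state is a dict: "time_s": time; "joint_positions": joint angles; "qvel": joint speeds; "tau": joint torques, N m; "position": TCP position; "tcp_rot": TCP orientation; "force": force on the tool from outside, world axes, zero at the start; "moment": the same for the moment, N m; "opening": opening from 0.0 (shut) to 1.0 (fully open); "grasp_force": force on a finger pad.
Only numpy, scipy, OpenCV 4.12 (cv2) and the standard library are available. Lean on these libraries where they do the work, as an engineer would, in place of code of your own. Each camera call takes 0.05 s, during which the arm holds its last target. There are 200 camera calls.

TASK

Fetch the blue mixer cartridge that stands in the green stock tray behind two tall cartons: first set both cartons aside, standing upright on the blue parking mat, then stand the blue cartridge upright in the middle of the red job tray while both cartons wait on the mat. Finally put each carton back in the stock tray, upright and square to the tray just as it was, at the very spot where it stood at the start. Leave the brass cartridge and the black thermostatic cartridge in the stock tray where they are.

Things in the scene. Friction and masses are not known exactly. Their poses are not given: they have to be found in the camera images.
- stock_tray: shallow green steel tray, fixed, 180 (x) x 280 (y) x 12 mm high: lip 4 mm wide and 12 mm high all round, inner floor 4 mm above the bench. Origin at the centre of its underside, on the bench; its x axis points from the front row (the cartons) to the back row (the cartridges), z up; it is turned up to 0.12 rad from the bench axes
- parking_mat: flat blue mat, fixed, 160 (x) x 240 (y) x 4 mm thick, the side area for the cartons. Origin at the centre of its underside, on the bench, axes along its edges, z up. It lies left or right of the stock tray, the job tray on the other side
- job_tray: small square red tray, fixed, 110 x 110 x 14 mm, wall 4 mm, inner floor 4 mm above the bench. Origin at the centre of its underside, on the bench, axes along its edges, z up
- narrow_carton_center (a point): brown cardboard carton, the narrower of the two, standing on end, upright: 133 mm high, footprint 55 mm along its own x axis by 46 mm along its own z axis, closed, under 0.2 kg. The point is its centre. Its own y axis points up; at the start its z axis lies along the stock tray's x axis within 0.06 rad. It stands in the front row at the left or the right
- wide_carton_center (a point): brown cardboard carton, the wider of the two, standing on end, upright: 125 mm high, footprint 58 mm along its own z axis by 101 mm along its own y axis, closed, under 0.3 kg. The point is its centre. Its own x axis points down; at the start its z axis lies along the stock tray's x axis within 0.06 rad. It stands in the front row, beside the narrow carton
- blue_mixer_center (a point): mixer cartridge with a blue round body of 35 mm diameter and 40 mm height and a cream square stem, 10 x 12 mm, on top; 64 mm high in all, standing upright in the back row of the stock tray, 8 to 22 mm behind the two cartons. The point is its centre, half-way up (32 mm over its foot); its z axis points up; 55 g
- brass_tap_center (a point): brass tap cartridge, 27 mm diameter, 59 mm high, standing upright in one back corner of the stock tray; not to be moved. The point is its centre, half-way up
- thermo_center (a point): black and chrome thermostatic cartridge lying on its side, 30 mm wide, 47 mm long (along the tray's x axis), 31 mm high, in the other back corner of the stock tray; not to be moved. The point is its centre, half-way up
Things that resemble listed ones, but are neither listed nor needed, are in the scene too. Of the things that look like the part that bears blue_mixer_center, take the one that is nearest to the robot's base at the start.

How it is judged (in metres and radians):
On the way, in this order (a step that is already met when the one before it is completed fails the run):
1. both cartons stand upright on the parking mat, released, and the blue cartridge is still where it was (x of narrow_carton_center in the frame of parking_mat between -0.08 and 0.08 m and y of narrow_carton_center in the frame of parking_mat between -0.12 and 0.12 m and x of wide_carton_center in the frame of parking_mat between -0.08 and 0.08 m and y of wide_carton_center in the frame of parking_mat between -0.12 and 0.12 m and angle between narrow_carton_center's own y axis and vertical below 0.15 rad and angle between wide_carton_center's own x axis and vertical above 2.99 rad and height (world z) of narrow_carton_center below 0.085 m and height (world z) of wide_carton_center below 0.081 m and contact force between the fingers and narrow_carton below 0.1 N and contact force between the fingers and wide_carton below 0.1 N and distance of blue_mixer_center from where it was at the start of the episode below 0.02 m), for 0.2 s.
2. the blue cartridge stands upright in the red job tray, released, while both cartons still stand on the parking mat (x of blue_mixer_center in the frame of job_tray between -0.032 and 0.032 m and y of blue_mixer_center in the frame of job_tray between -0.032 and 0.032 m and angle between blue_mixer_center's own z axis and vertical below 0.15 rad and height (world z) of blue_mixer_center below 0.045 m and x of narrow_carton_center in the frame of parking_mat between -0.08 and 0.08 m and y of narrow_carton_center in the frame of parking_mat between -0.12 and 0.12 m and x of wide_carton_center in the frame of parking_mat between -0.08 and 0.08 m and y of wide_carton_center in the frame of parking_mat between -0.12 and 0.12 m and angle between narrow_carton_center's own y axis and vertical below 0.15 rad and angle between wide_carton_center's own x axis and vertical above 2.99 rad and height (world z) of narrow_carton_center below 0.085 m and height (world z) of wide_carton_center below 0.081 m and contact force between the fingers and blue_mixer below 0.1 N), for 0.2 s.
At the end, for the whole second after the job is handed in: The centre of each carton is within 15 mm of where it was at the start, upright within 0.15 rad and square to the stock tray within 0.21 rad; the blue cartridge stands upright (0.15 rad) in the job tray, within 32 mm of its middle along each of its edges; all released and at rest (x of blue_mixer_center in the frame of job_tray between -0.032 and 0.032 m and y of blue_mixer_center in the frame of job_tray between -0.032 and 0.032 m and angle between blue_mixer_center's own z axis and vertical below 0.15 rad and height (world z) of blue_mixer_center below 0.045 m and distance of each of narrow_carton_center, wide_carton_center from where it was at the start of the episode below 0.015 m and angle between the z axis of each of narrow_carton_center, wide_carton_center and the x axis of stock_tray, either way round below 0.21 rad and angle between narrow_carton_center's own y axis and vertical below 0.15 rad and angle between wide_carton_center's own x axis and vertical above 2.99 rad and linear speed of each of narrow_carton, wide_carton, blue_mixer below 0.02 m/s and contact force between the fingers and narrow_carton below 0.1 N and contact force between the fingers and wide_carton below 0.1 N and contact force between the fingers and blue_mixer below 0.1 N); the robot touches nothing.
It fails at once if the brass cartridge or the thermostatic cartridge is moved by more than 15 mm (distance of any of brass_tap_center, thermo_center from where it was at the start of the episode above 0.015 m).
It also fails if it takes over 125 s, if anything falls off the work surface, if the arm or the gripper's body presses on something with over 40 N, if the wrist force passes 120 N, or if a joint passes its speed limit or range.

## Working session

There is one attempt and no reset: what is moved stays moved. The work goes in short steps, Python scripts to look and compute and a tool call to move; the robot and the scene stay as the last step left them, time stands still between calls to the robot, and variables do not carry over. Pictures are saved under pics/ and viewed, at most 14 in all, crops included, and the job is handed in when it is done.

Besides the shell and the picture viewer there is one more tool, called in YAML: its name, and indented under it one key for each argument. move_arm: Moves the arm, as the interface text tells. Its arguments: {"type":"object","properties":{"increments":{"type":"array"}},"required":["increments"]}

```bash
ls; mkdir -p pics; cat > h.py <<'E'
import numpy as np, cv2
from rig import bot
def cam(name, st=None):
    m=bot.camera_model(name); K=np.array(m["intrinsics"])
    if name=="wrist":
        st=st or bot.read_state(); T=np.eye(4); T[:3,:3]=st["tcp_rot"]; T[:3,3]=st["position"]
        W=T@np.array(m["tool_from_camera"]); return K,W
    R=cv2.Rodrigues(np.array(m["rvec"],float))[0]; W=np.eye(4); W[:3,:3]=R.T; W[:3,3]=-R.T@np.array(m["tvec"]).ravel()
    return K,W
def shot(name):
    st=bot.read_state(); K,W=cam(name,st); p,d=bot.capture(name); return p,d,K,W
def cloud(d,K,W):
    v,u=np.mgrid[:d.shape[0],:d.shape[1]]
    c=np.stack([(u-K[0,2])/K[0,0]*d,(v-K[1,2])/K[1,1]*d,d],-1)
    return c@W[:3,:3].T+W[:3,3]
def save(n,p): cv2.imwrite("pics/"+n+".png",cv2.cvtColor(p,cv2.COLOR_RGB2BGR))
def proj(P,K,W):
    c=(np.asarray(P)-W[:3,3])@W[:3,:3]; return (c@K.T)[...,:2]/c[...,2:]
E
python3 - <<'E'
from h import *
for n in ["scene","side"]:
    p,d,K,W=shot(n); save(n+"0",p); np.savez(n+"0",p=p,d=d,K=K,W=W); print(n,W.round(3).tolist())
    for l in ["stock_tray","parking_mat","job_tray","narrow_carton_center","wide_carton_center","blue_mixer_center","brass_tap_center","thermo_center"]:
        for r in bot.spot_in(l,n):
            P=W[:3,:3]@r["at"]+W[:3,3]; print(l,round(r["conf"],2),P.round(3),proj(P,K,W).round())
s=bot.read_state();print(s["time_s"],s["tcp_rot"],s["opening"])
E
```

```text
pics
scene [[0.436, 0.666, -0.605, 1.333], [0.9, -0.325, 0.29, -0.358], [-0.004, -0.671, -0.741, 0.965], [0.0, 0.0, 0.0, 1.0]]
stock_tray 0.73 [ 0.648 -0.011  0.001] [322. 230.]
parking_mat 0.95 [ 0.524 -0.311  0.004] [188. 235.]
job_tray 0.63 [0.503 0.297 0.003] [398. 154.]
narrow_carton_center 0.77 [0.591 0.032 0.076] [328. 187.]
wide_carton_center 0.58 [ 0.599 -0.074  0.101] [288. 197.]
blue_mixer_center 0.67 [0.672 0.225 0.028] [410. 197.]
blue_mixer_center 0.63 [0.744 0.191 0.03 ] [415. 221.]
blue_mixer_center 0.57 [ 0.64  -0.006  0.033] [322. 218.]
brass_tap_center 0.6 [0.657 0.091 0.036] [361. 209.]
thermo_center 0.55 [ 0.658 -0.115  0.024] [284. 242.]
side [[-0.999, -0.027, 0.046, 0.544], [-0.053, 0.618, -0.785, 0.912], [-0.007, -0.786, -0.618, 0.806], [0.0, 0.0, 0.0, 1.0]]
stock_tray 0.9 [0.624 0.038 0.   ] [293. 230.]
parking_mat 0.7 [ 0.498 -0.311 -0.   ] [340. 157.]
parking_mat 0.29 [ 0.575 -0.04   0.126] [313. 174.]
job_tray 0.65 [ 0.492  0.301 -0.001] [346. 316.]
narrow_carton_center 0.69 [0.564 0.08  0.096] [316. 213.]
blue_mixer_center 0.8 [0.626 0.01  0.025] [292. 216.]
blue_mixer_center 0.66 [0.662 0.248 0.029] [269. 285.]
blue_mixer_center 0.65 [0.735 0.208 0.028] [239. 270.]
brass_tap_center 0.48 [0.647 0.106 0.031] [281. 240.]
thermo_center 0.6 [ 0.643 -0.102  0.024] [289. 190.]
0.9 [[ 4.79087585e-05  9.99999998e-01  4.27965675e-05]
 [ 9.99999999e-01 -4.79096346e-05  2.04704012e-05]
 [ 2.04724515e-05  4.27955868e-05 -9.99999999e-01]] 0.9959396213168852
```

View both.

View pics/scene0.png

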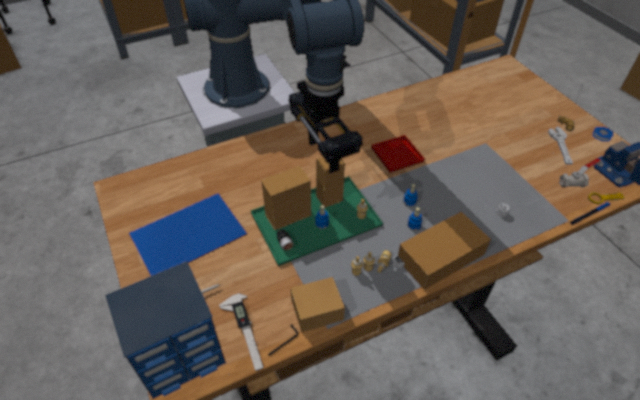

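View pics/side0.png

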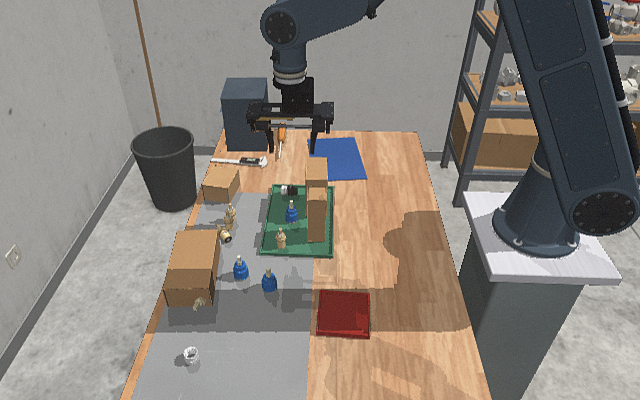

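The tray's blue cartridge is at scene (322,218), side (292,216). Two look-alikes stand on the grey mat at scene (410,197) and (415,221), side (269,285) and (239,270). They are farther from the base, so I choose the one in the tray. The cartons are at scene (288,197) wide and (328,187) narrow, the blue mat is at (188,235) and the red tray at (398,154). Now I measure all of these.

```bash
python3 - <<'E'
from h import *
def rect(P):
    (c,s,a)=cv2.minAreaRect((P*1000).astype(np.float32)); return np.round(c,1),np.round(s,1),round(a,2)
for n in ["scene","side"]:
    z=np.load(n+"0.npz"); p,d,K,W=[z[k] for k in "pdKW"]; C=cloud(d,K,W); hsv=cv2.cvtColor(p,cv2.COLOR_RGB2HSV)
    X,Y,Z=C[...,0],C[...,1],C[...,2]; H,S=hsv[...,0],hsv[...,1]; ok=d>0
    def big(m):
        m=cv2.morphologyEx(m.astype(np.uint8),cv2.MORPH_OPEN,np.ones((2,2)))
        k,l,s,_=cv2.connectedComponentsWithStats(m); return l==1+np.argmax(s[1:,4])
    print(n)
    near=ok&(abs(Z)<.025)&(X>.3)&(X<.9)&(abs(Y)<.5)
    for nm,m in [("green",near&(H>55)&(H<90)&(S>90)),("mat",near&(H>100)&(H<125)&(S>120)&(Y<-.15)),("red",near&((H<8)|(H>172))&(S>150)&(Y>.2))]:
        q=C[...,:2][big(m)]; print(nm,len(q),rect(q),np.median(Z[big(m)]).round(4))
    for nm,lo,hi in [("wide",-.14,.0),("narrow",.0,.1)]:
        box=ok&(H>5)&(H<25)&(S>60)&(X>.5)&(X<.7)&(Y>-.15)&(Y<.1)
        m=box&(Z>.118)&(Z<.15)
    k,l,s,_=cv2.connectedComponentsWithStats(m.astype(np.uint8))
    for i in range(1,k):
        if s[i,4]>30: q=C[l==i]; print("top",rect(q[:,:2]),np.median(q[:,2]).round(4),s[i])
    m=box&(Z>.02)&(Z<.11)
    print("boxpts",C[m].min(0).round(3),C[m].max(0).round(3))
    t=ok&(X>.6)&(X<.72)&(abs(Y)<.06)&(Z<.06)&(Z>.01)&(H>100)&(H<125)&(S>100)
    print("blue",C[t].mean(0).round(4),np.percentile(C[t],[3,97],axis=0).round(3).tolist())
E
```

```text
scene
green 3730 (array([933.9, -93.3]), array([306.7, 905.9]), 75.17) 0.0028
mat 4819 (array([ 878.6, -276.7]), array([890.2, 240.5]), 5.01) 0.0026
red 1169 (array([908.5,  20.7]), array([ 144.3, 1127.2]), 55.57) 0.0031
top (array([567.3,  31.4]), array([51.9, 19.6]), 2.42) 0.1329 [316 157  15  19 158]
top (array([582.4,  74.1]), array([10.2, 23.7]), 61.69) 0.1331 [340 159   5  11  44]
top (array([571.5, -66.6]), array([ 63.3, 103.3]), 1.92) 0.1274 [262 166  49  33 900]
boxpts [ 0.543 -0.12   0.02 ] [0.673 0.099 0.11 ]
blue [ 0.6416 -0.0086  0.0303] [[0.627, -0.02, 0.012], [0.65, 0.005, 0.044]]
side
green 84 (array([588.6, 113.9]), array([29.8, 38.1]), 2.32) 0.0015
mat 1598 (array([484.3, 241.3]), array([ 157.3, 1337.8]), 1.58) 0.0007
red 2326 (array([511.6, 575.1]), array([676.8, 110. ]), 86.58) 0.002
top (array([568.3, -63.7]), array([ 56.8, 100.6]), 2.87) 0.1261 [305 158  23  25 546]
top (array([563.6,  51.7]), array([45.9, 60.4]), 1.23) 0.1332 [307 187  20  20 380]
boxpts [ 0.538 -0.104  0.02 ] [0.66 0.1  0.11]
blue [0.6291 0.0073 0.0282] [[0.615, -0.007, 0.012], [0.644, 0.015, 0.042]]
```

```bash
cat >> h.py <<'E'
def rect(P):
    (c,s,a)=cv2.minAreaRect((P*1000).astype(np.float32)); return np.round(c,1),np.round(s,1),round(a,2)
def big(m):
    k,l,s,_=cv2.connectedComponentsWithStats(m.astype(np.uint8),connectivity=4); return (l==1+np.argmax(s[1:,4]))
def flat(p,d,K,W):
    C=cloud(d,K,W); hsv=cv2.cvtColor(p,cv2.COLOR_RGB2HSV); H,S=hsv[...,0],hsv[...,1]; X,Y,Z=np.moveaxis(C,-1,0)
    near=(d>0)&(abs(Z)<.03)&(X>.3)&(X<.9)&(abs(Y)<.5)
    for nm,m in [("green",near&(H>55)&(H<90)&(S>60)),("mat",near&(H>100)&(H<125)&(S>120)&(Y<-.15)),("red",near&((H<8)|(H>172))&(S>150))]:
        if m.sum()<200: continue
        g=m if nm=="green" else big(m); q=C[g]; print(nm,len(q),rect(q[:,:2]),np.percentile(q[:,2],[5,50,95]).round(4))
def tops(p,d,K,W,lo=.118,hi=.15,reg=(.5,.7,-.15,.12)):
    C=cloud(d,K,W); X,Y,Z=np.moveaxis(C,-1,0)
    m=(d>0)&(Z>lo)&(Z<hi)&(X>reg[0])&(X<reg[1])&(Y>reg[2])&(Y<reg[3])
    k,l,s,_=cv2.connectedComponentsWithStats(m.astype(np.uint8))
    for i in range(1,k):
        if s[i,4]>100: q=C[l==i]; print("top",rect(q[:,:2]),np.median(q[:,2]).round(4),s[i])
E
python3 - <<'E'
from h import *
for n in ["scene","side"]:
    z=np.load(n+"0.npz"); flat(*[z[k] for k in "pdKW"])
p,d,K,W=shot("wrist"); save("wrist0",p); print(W.round(3)); flat(p,d,K,W); tops(p,d,K,W)
E
```

```text
green 3990 (array([613.4,  -9.4]), array([280.9, 182.6]), 89.77) [-0.0005  0.0029  0.0105]
mat 4822 (array([ 515.7, -309.4]), array([162.6, 235.7]), 7.62) [-0.0006  0.0026  0.0057]
red 1174 (array([495.1, 296. ]), array([112.2, 126.9]), 88.03) [-0.0007  0.0034  0.0124]
green 2982 (array([609.2,  -8.5]), array([288.6, 179.4]), 89.55) [-0.0012  0.0016  0.0091]
mat 1604 (array([ 513. , -307.2]), array([157.2, 242.4]), 7.42) [-0.0021  0.0008  0.0036]
red 2337 (array([497.7, 298.7]), array([112.4, 109.1]), 87.11) [-0.0006  0.0022  0.0118]
[[ 1.    -0.     0.     0.625]
 [-0.    -0.953 -0.302  0.083]
 [ 0.     0.302 -0.953  0.384]
 [ 0.     0.     0.     1.   ]]
green 23843 (array([609.8, -10.8]), array([279.3, 178.6]), 89.66) [0.0017 0.0031 0.0103]
mat 3983 (array([ 512.9, -248.2]), array([149.7,  83.7]), 0.07) [0.0014 0.0026 0.0037]
top (array([564.3,  48.9]), array([46.6, 55.3]), 1.26) 0.1356 [ 195  106   73   77 4867]
top (array([568.5, -50.2]), array([58.3, 64.2]), 2.2) 0.128 [ 208  223   77   71 3931]
top (array([ 571.1, -114.8]), array([57.9,  9.8]), 1.88) 0.128 [222 325  65   9 490]
```

View pics/wrist0.png

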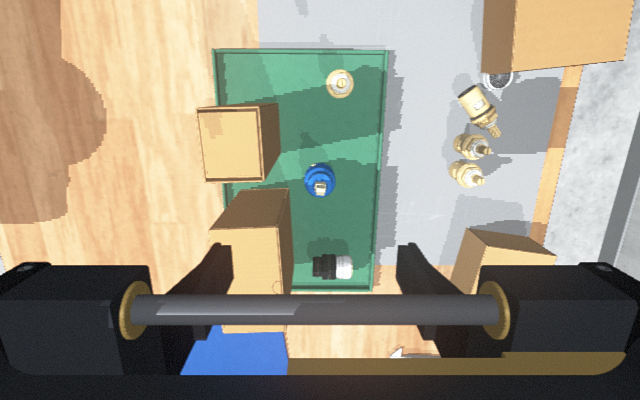

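The wrist picture shows the narrow carton's top at (238,145), the wide one at (250,260), the blue cartridge at (320,180), brass at (340,82) and thermo at (332,266). That confirms the choice. World positions: wide (0.5695,-0.067), narrow (0.564,0.050), blue about (0.632,-0.003), mat (0.514,-0.308) at 7.5°, job tray (0.497,0.298).

move_arm:
  increments:
    - {"xyz":[-22,-18.5,0],"roll":-0.03,"grip":100}
    - {"xyz":[-22,-18.5,0],"roll":0,"grip":100}
    - {"xyz":[-22.5,-19,0],"roll":0,"grip":100}
    - {"xyz":[0,0,20],"roll":0,"grip":100}
    - {"xyz":[0,0,20],"roll":0,"grip":100}

```text
time_s: 1.37
position: [0.5707, -0.0693, 0.1837]
tcp_rot: [[-0.028, 1.0, 0.004], [1.0, 0.028, -0.001], [-0.001, 0.004, -1.0]]
force: [0.5, -0.2, 0.4]
opening: 0.999
grasp_force: 0.0
```

move_arm:
  increments:
    - {"xyz":[0,0,30],"roll":0,"grip":100}
    - {"xyz":[0,0,30],"roll":0,"grip":100}
    - {"xyz":[0,0,25],"roll":0,"grip":100}
    - {"xyz":[0,0,10],"roll":0,"grip":100}
    - {"xyz":[0,0,0],"roll":0,"grip":100}

```text
time_s: 1.78
position: [0.5686, -0.0671, 0.0852]
tcp_rot: [[-0.03, 1.0, -0.005], [1.0, 0.03, 0.002], [0.002, -0.005, -1.0]]
force: [-0.1, -0.2, -0.2]
opening: 0.996
grasp_force: 0.0
```

move_arm:
  increments:
    - {"xyz":[0,0,0],"roll":0,"grip":50}
    - {"xyz":[0,0,0],"roll":0,"grip":30}
    - {"xyz":[0,0,0],"roll":0,"grip":30}
    - {"xyz":[0,0,0],"roll":0,"grip":30}
    - {"xyz":[0,0,0],"roll":0,"grip":30}

```text
time_s: 2.2
position: [0.5709, -0.0677, 0.0888]
tcp_rot: [[-0.03, 1.0, 0.002], [1.0, 0.03, -0.001], [-0.001, 0.002, -1.0]]
force: [-1.3, 0.2, 0.8]
opening: 0.703
grasp_force: 0.5
```

move_arm:
  increments:
    - {"xyz":[0,0,0],"roll":0,"grip":30}
    - {"xyz":[0,0,0],"roll":0,"grip":30}
    - {"xyz":[0,0,0],"roll":0,"grip":30}

```text
time_s: 2.45
position: [0.5705, -0.0677, 0.0884]
tcp_rot: [[-0.03, 1.0, 0.001], [1.0, 0.03, -0.0], [-0.0, 0.001, -1.0]]
force: [-1.4, 0.0, 6.9]
opening: 0.669
grasp_force: 29.7
```

move_arm:
  increments:
    - {"xyz":[0,0,-10],"roll":0,"grip":30}
    - {"xyz":[0,0,-20],"roll":0,"grip":30}
    - {"xyz":[0,0,-15],"roll":0,"grip":30}
    - {"xyz":[-10,-2,0],"roll":0,"grip":30}
    - {"xyz":[-24,-4.4,0],"roll":0,"grip":30}

```text
time_s: 2.87
position: [0.5653, -0.1002, 0.1333]
tcp_rot: [[-0.034, 0.999, 0.002], [0.999, 0.034, 0.0], [0.0, 0.002, -1.0]]
force: [-0.5, -0.2, -3.4]
opening: 0.671
grasp_force: 29.8
```

move_arm:
  increments:
    - {"xyz":[-30,-6,0],"roll":0,"grip":30}
    - {"xyz":[-30,-6,0],"roll":0,"grip":30}
    - {"xyz":[-30,-6,0],"roll":0,"grip":30}
    - {"xyz":[-30,-6,0],"roll":0,"grip":30}
    - {"xyz":[-30,-6,0],"roll":0,"grip":30}

```text
time_s: 3.28
position: [0.5382, -0.2543, 0.1316]
tcp_rot: [[-0.03, 1.0, -0.001], [1.0, 0.03, 0.001], [0.001, -0.001, -1.0]]
force: [0.8, -0.7, -2.4]
opening: 0.672
grasp_force: 29.8
```

move_arm:
  increments:
    - {"xyz":[-30,-6,0],"roll":0,"grip":30}
    - {"xyz":[-30,-6,0],"roll":0,"grip":30}
    - {"xyz":[-25,-5,0],"roll":0,"grip":30}
    - {"xyz":[-15,-3,0],"roll":0,"grip":30}
    - {"xyz":[-10,-1,0],"roll":0,"grip":30}

```text
time_s: 3.7
position: [0.5205, -0.3654, 0.1317]
tcp_rot: [[-0.028, 1.0, -0.001], [1.0, 0.028, 0.001], [0.001, -0.001, -1.0]]
force: [0.4, 0.3, -2.1]
opening: 0.665
grasp_force: 29.8
```

move_arm:
  increments:
    - {"xyz":[0,0,0],"roll":0,"grip":30}
    - {"xyz":[0,0,0],"roll":0,"grip":30}

```text
time_s: 3.87
position: [0.5214, -0.3623, 0.132]
tcp_rot: [[-0.029, 1.0, -0.001], [1.0, 0.029, 0.002], [0.002, -0.001, -1.0]]
force: [1.0, -0.3, -2.4]
opening: 0.666
grasp_force: 29.8
```

move_arm:
  increments:
    - {"xyz":[0,0,20],"roll":0,"grip":30}
    - {"xyz":[0,0,15],"roll":0,"grip":30}
    - {"xyz":[0,0,7],"roll":0,"grip":30}
    - {"xyz":[0,0,2],"roll":0,"grip":30}
    - {"xyz":[0,0,0],"roll":0,"grip":30}

```text
time_s: 4.28
position: [0.5216, -0.3608, 0.0884]
tcp_rot: [[-0.032, 0.999, -0.002], [0.999, 0.032, 0.002], [0.002, -0.002, -1.0]]
force: [1.2, -0.6, -1.4]
opening: 0.666
grasp_force: 30.0
```

move_arm:
  increments:
    - {"xyz":[0,0,0],"roll":0,"grip":30}
    - {"xyz":[0,0,0],"roll":0,"grip":30}

```text
time_s: 4.45
position: [0.5224, -0.3626, 0.0889]
tcp_rot: [[-0.031, 1.0, 0.001], [1.0, 0.031, -0.001], [-0.001, 0.001, -1.0]]
force: [0.3, 0.7, -2.0]
opening: 0.665
grasp_force: 30.0
```

move_arm:
  increments:
    - {"xyz":[0,0,1],"roll":0,"grip":30}
    - {"xyz":[0,0,0],"roll":0,"grip":30}
    - {"xyz":[0,0,0],"roll":0,"grip":30}

```text
time_s: 4.7
position: [0.5223, -0.3632, 0.0879]
tcp_rot: [[-0.03, 1.0, 0.001], [1.0, 0.03, -0.0], [-0.0, 0.001, -1.0]]
force: [0.5, -0.3, -0.9]
opening: 0.667
grasp_force: 30.0
```

move_arm:
  increments:
    - {"xyz":[0,0,0],"roll":0,"grip":100}
    - {"xyz":[0,0,0],"roll":0,"grip":100}
    - {"xyz":[0,0,0],"roll":0,"grip":100}
    - {"xyz":[0,0,0],"roll":0,"grip":100}
    - {"xyz":[0,0,-20],"roll":0,"grip":100}

```text
time_s: 5.12
position: [0.5196, -0.3613, 0.1043]
tcp_rot: [[-0.03, 1.0, -0.006], [1.0, 0.03, 0.006], [0.006, -0.006, -1.0]]
force: [0.5, 0.4, -0.8]
opening: 0.949
grasp_force: 0.0
```

move_arm:
  increments:
    - {"xyz":[0,0,-35],"roll":0,"grip":100}
    - {"xyz":[0,0,-30],"roll":0,"grip":100}
    - {"xyz":[35,4.6,0],"roll":0,"grip":100}
    - {"xyz":[35,4.6,0],"roll":0,"grip":100}
    - {"xyz":[35,4.6,0],"roll":0,"grip":100}

```text
time_s: 5.53
position: [0.5326, -0.2575, 0.1736]
tcp_rot: [[-0.028, 1.0, 0.002], [1.0, 0.028, -0.001], [-0.001, 0.002, -1.0]]
force: [0.2, -0.5, 0.4]
opening: 0.999
grasp_force: 0.0
```

move_arm:
  increments:
    - {"xyz":[35,4.6,0],"roll":0,"grip":100}
    - {"xyz":[35,4.6,0],"roll":0,"grip":100}
    - {"xyz":[35,4.6,0],"roll":0,"grip":100}
    - {"xyz":[35,4.6,0],"roll":0,"grip":100}
    - {"xyz":[35,4.6,0],"roll":0,"grip":100}

```text
time_s: 5.95
position: [0.5501, -0.0806, 0.1728]
tcp_rot: [[-0.03, 1.0, 0.0], [1.0, 0.03, -0.0], [-0.0, 0.0, -1.0]]
force: [0.0, 0.9, -0.1]
opening: 1.0
grasp_force: 0.0
```

move_arm:
  increments:
    - {"xyz":[35,4.6,0],"roll":0,"grip":100}
    - {"xyz":[35,4.6,0],"roll":0,"grip":100}
    - {"xyz":[27,3.8,0],"roll":0,"grip":100}
    - {"xyz":[0,0,0],"roll":0.01,"grip":100}
    - {"xyz":[0,0,0],"roll":0,"grip":100}

```text
time_s: 6.37
position: [0.5602, 0.0165, 0.1727]
tcp_rot: [[-0.023, 1.0, 0.0], [1.0, 0.023, -0.0], [-0.001, 0.0, -1.0]]
force: [-0.5, 1.0, -0.3]
opening: 1.0
grasp_force: 0.0
```

```bash
python3 - <<'E'
from h import *
s=bot.read_state();print(s["position"],s["time_s"],s["opening"])
p,d,K,W=shot("wrist"); tops(p,d,K,W)
p,d,K,W=shot("scene"); tops(p,d,K,W); print("mat");tops(p,d,K,W,reg=(.42,.62,-.45,-.2))
E
```

```text
[0.56016651 0.01647691 0.17266907] 6.3667 1.0003455973678348
top (array([564.2,  49. ]), array([46.2, 55.3]), 1.29) 0.1356 [ 283  136   79   92 6755]
top (array([567.7,  50.4]), array([50.6, 57.1]), 0.89) 0.1331 [316 153  29  24 310]
mat
top (array([ 525.7, -362.7]), array([ 65. , 100.9]), 1.97) 0.1275 [ 129  193   52   37 1040]
```

move_arm:
  increments:
    - {"xyz":[20,2.5,0],"roll":0,"grip":100}
    - {"xyz":[13,2,0],"roll":0,"grip":100}
    - {"xyz":[0,0,0],"roll":0,"grip":100}
    - {"xyz":[0,0,20],"roll":0,"grip":100}
    - {"xyz":[0,0,20],"roll":0,"grip":100}

```text
time_s: 6.88
position: [0.5655, 0.0472, 0.1334]
tcp_rot: [[-0.02, 1.0, 0.004], [1.0, 0.02, -0.001], [-0.001, 0.004, -1.0]]
force: [0.7, -0.5, -0.1]
opening: 1.001
grasp_force: 0.0
```

move_arm:
  increments:
    - {"xyz":[0,0,20],"roll":0,"grip":100}
    - {"xyz":[0,0,13],"roll":0,"grip":100}
    - {"xyz":[0,0,6],"roll":0,"grip":100}
    - {"xyz":[0,0,0],"roll":0,"grip":100}
    - {"xyz":[0,0,0],"roll":0,"grip":100}

```text
time_s: 7.3
position: [0.5643, 0.0476, 0.0937]
tcp_rot: [[-0.019, 1.0, 0.0], [1.0, 0.019, -0.0], [-0.0, 0.0, -1.0]]
force: [0.1, 0.3, 0.3]
opening: 0.999
grasp_force: 0.0
```

move_arm:
  increments:
    - {"xyz":[0,0,0],"roll":0,"grip":50}
    - {"xyz":[0,0,0],"roll":0,"grip":25}
    - {"xyz":[0,0,0],"roll":0,"grip":25}
    - {"xyz":[0,0,0],"roll":0,"grip":25}
    - {"xyz":[0,0,0],"roll":0,"grip":25}

```text
time_s: 7.72
position: [0.5643, 0.0483, 0.0941]
tcp_rot: [[-0.02, 1.0, 0.001], [1.0, 0.02, -0.0], [-0.0, 0.001, -1.0]]
force: [0.4, 0.3, 0.1]
opening: 0.707
grasp_force: 0.0
```

move_arm:
  increments:
    - {"xyz":[0,0,0],"roll":0,"grip":25}
    - {"xyz":[0,0,0],"roll":0,"grip":25}
    - {"xyz":[0,0,0],"roll":0,"grip":25}
    - {"xyz":[0,0,0],"roll":0,"grip":25}
    - {"xyz":[0,0,0],"roll":0,"grip":25}

```text
time_s: 8.13
position: [0.5642, 0.0483, 0.0937]
tcp_rot: [[-0.02, 1.0, 0.0], [1.0, 0.02, 0.0], [0.0, 0.0, -1.0]]
force: [-0.8, 0.4, 1.1]
opening: 0.531
grasp_force: 30.0
```

move_arm:
  increments:
    - {"xyz":[0,0,-10],"roll":0,"grip":25}
    - {"xyz":[0,0,-20],"roll":0,"grip":25}
    - {"xyz":[0,0,-15],"roll":0,"grip":25}
    - {"xyz":[-10,-2,0],"roll":0,"grip":25}
    - {"xyz":[-20,-4,0],"roll":0,"grip":25}

```text
time_s: 8.55
position: [0.5594, 0.0189, 0.1397]
tcp_rot: [[-0.023, 1.0, 0.003], [1.0, 0.023, -0.0], [-0.0, 0.003, -1.0]]
force: [-0.0, -0.2, -1.4]
opening: 0.53
grasp_force: 30.0
```

move_arm:
  increments:
    - {"xyz":[-30,-6.3,0],"roll":0,"grip":25}
    - {"xyz":[-30,-6.3,0],"roll":0,"grip":25}
    - {"xyz":[-30,-6.3,0],"roll":0,"grip":25}
    - {"xyz":[-30,-6.3,0],"roll":0,"grip":25}
    - {"xyz":[-30,-6.3,0],"roll":0,"grip":25}

```text
time_s: 8.97
position: [0.529, -0.1342, 0.138]
tcp_rot: [[-0.02, 1.0, -0.001], [1.0, 0.02, 0.0], [0.0, -0.001, -1.0]]
force: [0.2, 0.2, -0.6]
opening: 0.534
grasp_force: 30.0
```

move_arm:
  increments:
    - {"xyz":[-30,-6.3,0],"roll":0,"grip":25}
    - {"xyz":[-30,-6.3,0],"roll":0,"grip":25}
    - {"xyz":[-30,-6.3,0],"roll":0,"grip":25}
    - {"xyz":[-20,-4.3,0],"roll":0,"grip":25}
    - {"xyz":[-10,-2,0],"roll":0,"grip":25}

```text
time_s: 9.38
position: [0.5063, -0.2564, 0.1381]
tcp_rot: [[-0.017, 1.0, -0.0], [1.0, 0.017, -0.001], [-0.001, -0.0, -1.0]]
force: [-0.7, -0.7, -0.5]
opening: 0.536
grasp_force: 30.0
```

move_arm:
  increments:
    - {"xyz":[0,0,0],"roll":0,"grip":25}
    - {"xyz":[0,0,0],"roll":0,"grip":25}
    - {"xyz":[0,0,20],"roll":0,"grip":25}
    - {"xyz":[0,0,15],"roll":0,"grip":25}
    - {"xyz":[0,0,8],"roll":0,"grip":25}

```text
time_s: 9.8
position: [0.5065, -0.2503, 0.094]
tcp_rot: [[-0.022, 1.0, -0.003], [1.0, 0.022, 0.003], [0.003, -0.003, -1.0]]
force: [-0.3, 0.2, -0.5]
opening: 0.535
grasp_force: 30.0
```

move_arm:
  increments:
    - {"xyz":[0,0,1.5],"roll":0,"grip":25}
    - {"xyz":[0,0,0],"roll":0,"grip":25}
    - {"xyz":[0,0,0],"roll":0,"grip":25}

```text
time_s: 10.05
position: [0.5077, -0.2518, 0.0941]
tcp_rot: [[-0.022, 1.0, 0.0], [1.0, 0.022, 0.0], [0.0, 0.0, -1.0]]
force: [0.3, -0.1, -0.3]
opening: 0.529
grasp_force: 30.0
```

move_arm:
  increments:
    - {"xyz":[0,0,0.7],"roll":0,"grip":25}
    - {"xyz":[0,0,0],"roll":0,"grip":25}
    - {"xyz":[0,0,0],"roll":0,"grip":100}
    - {"xyz":[0,0,0],"roll":0,"grip":100}
    - {"xyz":[0,0,0],"roll":0,"grip":100}

```text
time_s: 10.47
position: [0.5076, -0.2531, 0.0936]
tcp_rot: [[-0.02, 1.0, 0.001], [1.0, 0.02, -0.0], [-0.0, 0.001, -1.0]]
force: [0.2, 0.2, 0.7]
opening: 0.673
grasp_force: 0.0
```

move_arm:
  increments:
    - {"xyz":[0,0,0],"roll":0,"grip":100}
    - {"xyz":[0,0,0],"roll":0,"grip":100}
    - {"xyz":[0,0,-15],"roll":0,"grip":100}
    - {"xyz":[0,0,-30],"roll":0,"grip":100}
    - {"xyz":[0,0,-35],"roll":0,"grip":100}

```text
time_s: 10.88
position: [0.5059, -0.252, 0.1723]
tcp_rot: [[-0.02, 1.0, -0.005], [1.0, 0.02, 0.003], [0.004, -0.004, -1.0]]
force: [1.0, 0.1, 0.0]
opening: 0.981
grasp_force: 0.0
```

move_arm:
  increments:
    - {"xyz":[35,18,0],"roll":0,"grip":100}
    - {"xyz":[35,18,0],"roll":0,"grip":100}
    - {"xyz":[35,18,0],"roll":0,"grip":100}
    - {"xyz":[35,18,0],"roll":0,"grip":100}
    - {"xyz":[35,18,0],"roll":0,"grip":100}

```text
time_s: 11.3
position: [0.5944, -0.0747, 0.1736]
tcp_rot: [[-0.019, 1.0, 0.0], [1.0, 0.019, -0.0], [-0.0, 0.0, -1.0]]
force: [0.5, 0.1, 0.6]
opening: 1.001
grasp_force: 0.0
```

move_arm:
  increments:
    - {"xyz":[34,18,0],"roll":0,"grip":100}
    - {"xyz":[25,14,0],"roll":0.02,"grip":100}
    - {"xyz":[12,8,0],"roll":0,"grip":100}
    - {"xyz":[0,0,0],"roll":0,"grip":100}
    - {"xyz":[0,0,0],"roll":0,"grip":100}

```text
time_s: 11.72
position: [0.6325, -0.0046, 0.1731]
tcp_rot: [[-0.002, 1.0, -0.001], [1.0, 0.002, -0.001], [-0.001, -0.001, -1.0]]
force: [-0.5, -0.2, -0.0]
opening: 0.997
grasp_force: 0.0
```

```bash
cat > look.py <<'E'
from h import *
s=bot.read_state();print(s["position"],s["time_s"],s["opening"],s["tcp_rot"][0])
p,d,K,W=shot("wrist"); save("wrist1",p)
for r in bot.spot_in("blue_mixer_center","wrist"):
    P=W[:3,:3]@r["at"]+W[:3,3]; print(round(r["conf"],2),P.round(4),proj(P,K,W).round())
C=cloud(d,K,W); hsv=cv2.cvtColor(p,cv2.COLOR_RGB2HSV); H,S=hsv[...,0],hsv[...,1]; X,Y,Z=np.moveaxis(C,-1,0)
t=(d>0)&(abs(X-.63)<.05)&(abs(Y)<.06)&(Z>.02)&(Z<.08); q=C[t]
for lo,hi in [(.02,.036),(.036,.048),(.048,.075)]:
    a=q[(q[:,2]>lo)&(q[:,2]<=hi)]; 
    if len(a)>5: print(lo,len(a),a.min(0).round(4),a.max(0).round(4),cv2.minEnclosingCircle((a[:,:2]*1000).astype(np.float32)))
p,d,K,W=shot("scene"); save("scene1",p)
print("mat");tops(p,d,K,W,reg=(.42,.62,-.45,-.2))
E
python3 look.py
```

```text
[ 0.63248488 -0.00460401  0.17308809] 11.7167 0.9974986750308339 [-1.84231388e-03  9.99997996e-01 -7.83971688e-04]
0.78 [0.6322 0.0023 0.0401] [314. 186.]
0.02 372 [ 0.6143 -0.0193  0.02  ] [0.6475 0.0124 0.036 ] ((631.25, -4.607359886169434), 17.00676727294922)
0.036 483 [ 0.6189 -0.0179  0.0361] [0.6443 0.0083 0.0479] ((631.2925415039062, -4.7608160972595215), 13.440348625183105)
0.048 187 [ 0.6255 -0.01    0.048 ] [6.368e-01 1.000e-04 6.810e-02] ((631.2306518554688, -4.877561569213867), 6.976772785186768)
mat
top (array([ 510.5, -250.2]), array([53.9, 55.3]), 1.67) 0.1341 [187 176  30  26 493]
top (array([ 525. , -362.9]), array([ 63.1, 100.8]), 1.41) 0.1275 [ 129  193   52   36 1033]
```

move_arm:
  increments:
    - {"xyz":[0,-1,30],"roll":0,"grip":100}
    - {"xyz":[0,0,30],"roll":0,"grip":100}
    - {"xyz":[0,0,30],"roll":0,"grip":100}
    - {"xyz":[0,0,25],"roll":0,"grip":100}
    - {"xyz":[0,0,20],"roll":0,"grip":100}

```text
time_s: 12.28
position: [0.6301, -0.0063, 0.0363]
tcp_rot: [[0.002, 1.0, -0.003], [1.0, -0.002, 0.0], [0.0, -0.003, -1.0]]
force: [-0.2, -0.2, 0.2]
opening: 1.0
grasp_force: 0.0
```

move_arm:
  increments:
    - {"xyz":[0,0,14],"roll":0,"grip":100}
    - {"xyz":[0,0,7],"roll":0,"grip":100}
    - {"xyz":[0,0,0],"roll":0,"grip":70}
    - {"xyz":[0,0,0],"roll":0,"grip":50}
    - {"xyz":[0,0,0],"roll":0,"grip":15}

```text
time_s: 12.7
position: [0.6326, -0.0053, 0.0186]
tcp_rot: [[0.001, 1.0, 0.002], [1.0, -0.001, -0.0], [-0.0, 0.002, -1.0]]
force: [-0.4, 0.2, 0.6]
opening: 0.85
grasp_force: 0.0
```

move_arm:
  increments:
    - {"xyz":[0,0,0],"roll":0,"grip":15}
    - {"xyz":[0,0,0],"roll":0,"grip":15}
    - {"xyz":[0,0,0],"roll":0,"grip":15}
    - {"xyz":[0,0,0],"roll":0,"grip":15}
    - {"xyz":[0,0,0],"roll":0,"grip":15}

```text
time_s: 13.12
position: [0.6318, -0.0045, 0.0177]
tcp_rot: [[-0.0, 1.0, 0.0], [1.0, 0.0, -0.0], [-0.0, 0.0, -1.0]]
force: [0.1, -0.8, 1.0]
opening: 0.477
grasp_force: 0.0
```

move_arm:
  increments:
    - {"xyz":[0,0,0],"roll":0,"grip":15}
    - {"xyz":[0,0,0],"roll":0,"grip":15}
    - {"xyz":[0,0,0],"roll":0,"grip":15}

```text
time_s: 13.37
position: [0.6317, -0.0045, 0.0175]
tcp_rot: [[-0.0, 1.0, 0.0], [1.0, 0.0, 0.0], [0.0, 0.0, -1.0]]
force: [-0.5, 0.1, 0.9]
opening: 0.372
grasp_force: 30.0
```

move_arm:
  increments:
    - {"xyz":[0,0,-15],"roll":0,"grip":15}
    - {"xyz":[0,0,-30],"roll":0,"grip":15}
    - {"xyz":[0,0,-30],"roll":0,"grip":15}
    - {"xyz":[0,0,-15],"roll":0,"grip":15}
    - {"xyz":[15,-6.7,0],"roll":0,"grip":15}

```text
time_s: 13.78
position: [0.6297, 0.0079, 0.1116]
tcp_rot: [[0.002, 1.0, 0.011], [1.0, -0.002, -0.003], [-0.003, 0.011, -1.0]]
force: [0.2, -0.2, 0.7]
opening: 0.372
grasp_force: 30.0
```

move_arm:
  increments:
    - {"xyz":[30,-13.4,0],"roll":0,"grip":15}
    - {"xyz":[30,-13.4,0],"roll":0,"grip":15}
    - {"xyz":[30,-13.4,0],"roll":0,"grip":15}
    - {"xyz":[30,-13.4,0],"roll":0,"grip":15}
    - {"xyz":[30,-13.4,0],"roll":0,"grip":15}

```text
time_s: 14.2
position: [0.5552, 0.1623, 0.1059]
tcp_rot: [[0.0, 1.0, -0.003], [1.0, -0.0, 0.0], [0.0, -0.003, -1.0]]
force: [0.1, 0.2, -1.4]
opening: 0.376
grasp_force: 30.0
```

move_arm:
  increments:
    - {"xyz":[30,-13.4,0],"roll":0,"grip":15}
    - {"xyz":[30,-13.4,0],"roll":0,"grip":15}
    - {"xyz":[30,-13.4,0],"roll":0,"grip":15}
    - {"xyz":[30,-13.4,0],"roll":0,"grip":15}
    - {"xyz":[16.5,-7.2,0],"roll":0,"grip":15}

```text
time_s: 14.62
position: [0.493, 0.3, 0.1058]
tcp_rot: [[-0.002, 1.0, -0.004], [1.0, 0.002, -0.0], [-0.0, -0.004, -1.0]]
force: [-0.6, -0.7, -0.5]
opening: 0.371
grasp_force: 30.0
```

move_arm:
  increments:
    - {"xyz":[0,0,0],"roll":0,"grip":15}
    - {"xyz":[0,0,0],"roll":0,"grip":15}

```text
time_s: 14.78
position: [0.495, 0.2979, 0.1061]
tcp_rot: [[-0.003, 1.0, -0.003], [1.0, 0.003, -0.001], [-0.001, -0.003, -1.0]]
force: [-0.3, -0.1, -0.2]
opening: 0.376
grasp_force: 30.0
```

```bash
python3 - <<'E'
from h import *
s=bot.read_state();print(s["position"],s["time_s"],s["opening"],s["grasp_force"])
for n in ["wrist","side","scene"]:
    p,d,K,W=shot(n); save(n+"2",p); flat(p,d,K,W)
E
```

```text
[0.49497299 0.29792583 0.10614413] 14.7833 0.37622462732436246 29.965774779984713
red 14342 (array([497.5, 296.3]), array([108.8, 109.1]), 87.26) [0.0019 0.0031 0.0129]
green 3507 (array([609.2,  -8.4]), array([286.2, 179.2]), 89.55) [-0.0013  0.0014  0.008 ]
mat 673 (array([ 562.6, -299.7]), array([ 58.8, 247.1]), 7.32) [-0.0021  0.0008  0.0036]
red 2335 (array([497.5, 292.1]), array([126.3, 109.3]), 86.95) [-0.0007  0.0022  0.012 ]
green 5955 (array([612.5,  -9.6]), array([279.9, 183.1]), 89.39) [-0.0005  0.0028  0.0095]
mat 2444 (array([ 517.8, -309.6]), array([157.7, 236.2]), 6.82) [-0.0003  0.0026  0.0056]
red 1177 (array([496.1, 297. ]), array([118.6, 133.3]), 81.57) [-0.0005  0.0033  0.0126]
```

View pics/wrist2.png

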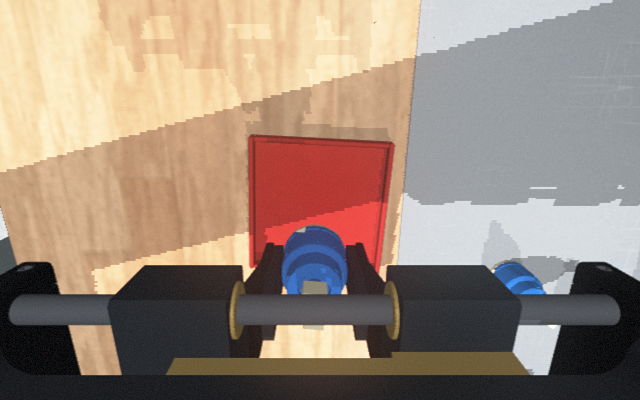

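View pics/side2.png

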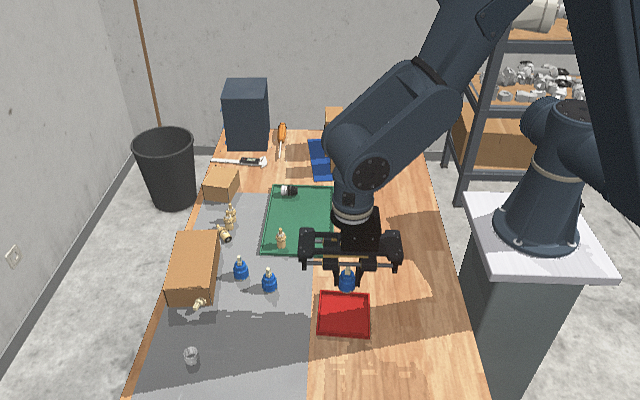

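The wrist picture shows the cartridge held upright at (315,265) over the red tray, whose centre is at (320,200). The side view agrees: cartridge (347,280), tray (343,315). Lowering it now.

move_arm:
  increments:
    - {"xyz":[-1,2,30],"roll":0,"grip":15}
    - {"xyz":[0,0,25],"roll":0,"grip":15}
    - {"xyz":[0,0,18],"roll":0,"grip":15}
    - {"xyz":[0,0,10],"roll":0,"grip":15}
    - {"xyz":[0,0,3],"roll":0,"grip":15}

```text
time_s: 15.35
position: [0.4986, 0.2944, 0.0194]
tcp_rot: [[0.002, 1.0, -0.003], [1.0, -0.002, -0.001], [-0.001, -0.003, -1.0]]
force: [0.1, 0.2, -0.9]
opening: 0.37
grasp_force: 30.0
```

move_arm:
  increments:
    - {"xyz":[0,0,2],"roll":0,"grip":15}
    - {"xyz":[0,0,0],"roll":0,"grip":15}
    - {"xyz":[0,0,0],"roll":0,"grip":15}

```text
time_s: 15.6
position: [0.5001, 0.2961, 0.0203]
tcp_rot: [[0.0, 1.0, 0.002], [1.0, -0.0, 0.001], [0.001, 0.002, -1.0]]
force: [-0.6, -0.2, -0.9]
opening: 0.373
grasp_force: 30.0
```

move_arm:
  increments:
    - {"xyz":[0,0,2],"roll":0,"grip":15}
    - {"xyz":[0,0,0],"roll":0,"grip":15}
    - {"xyz":[0,0,0],"roll":0,"grip":15}

```text
time_s: 15.85
position: [0.4994, 0.2961, 0.0179]
tcp_rot: [[-0.0, 1.0, 0.001], [1.0, 0.0, 0.0], [0.0, 0.001, -1.0]]
force: [0.5, -0.2, 0.6]
opening: 0.371
grasp_force: 30.0
```

move_arm:
  increments:
    - {"xyz":[0,0,0],"roll":0,"grip":15}
    - {"xyz":[0,0,0],"roll":0,"grip":85}
    - {"xyz":[0,0,0],"roll":0,"grip":85}
    - {"xyz":[0,0,0],"roll":0,"grip":85}
    - {"xyz":[0,0,0],"roll":0,"grip":85}

```text
time_s: 16.27
position: [0.4993, 0.296, 0.0174]
tcp_rot: [[-0.0, 1.0, 0.0], [1.0, 0.0, 0.0], [0.0, 0.0, -1.0]]
force: [0.3, -1.1, -1.5]
opening: 0.592
grasp_force: 0.0
```

move_arm:
  increments:
    - {"xyz":[0,0,0],"roll":0,"grip":85}
    - {"xyz":[0,0,-15],"roll":0,"grip":85}
    - {"xyz":[0,0,-30],"roll":0,"grip":85}
    - {"xyz":[0,0,-30],"roll":0,"grip":100}
    - {"xyz":[0,0,-30],"roll":0,"grip":100}

```text
time_s: 16.68
position: [0.4987, 0.2957, 0.123]
tcp_rot: [[0.0, 1.0, -0.001], [1.0, -0.0, -0.001], [-0.001, -0.001, -1.0]]
force: [0.5, 0.7, 0.0]
opening: 0.914
grasp_force: 0.0
```

move_arm:
  increments:
    - {"xyz":[0,0,-30],"roll":0,"grip":100}
    - {"xyz":[0,0,-20],"roll":0,"grip":100}
    - {"xyz":[0,0,0],"roll":0,"grip":100}

```text
time_s: 16.93
position: [0.5021, 0.2972, 0.1773]
tcp_rot: [[-0.0, 1.0, 0.009], [1.0, 0.0, 0.003], [0.003, 0.009, -1.0]]
force: [1.9, 0.1, 0.1]
opening: 0.99
grasp_force: 0.0
```

```bash
python3 - <<'E'
from h import *
s=bot.read_state();print(s["position"],s["time_s"],s["opening"])
for n in ["wrist","side"]:
    p,d,K,W=shot(n); save(n+"3",p)
    for r in bot.spot_in("blue_mixer_center",n):
        P=W[:3,:3]@r["at"]+W[:3,3]; print(n,round(r["conf"],2),P.round(4),proj(P,K,W).round())
    C=cloud(d,K,W); X,Y,Z=np.moveaxis(C,-1,0)
    t=(d>0)&(abs(X-.498)<.04)&(abs(Y-.297)<.04)&(Z>.02)&(Z<.08); q=C[t]; print(q.min(0),q.max(0))
E
```

```text
[0.50214566 0.29715429 0.17729355] 16.9333 0.9899406108820883
wrist 0.65 [0.6569 0.2395 0.0283] [467. 244.]
wrist 0.61 [0.5026 0.3036 0.0422] [313. 186.]
wrist 0.51 [0.7351 0.2146 0.0099] [528. 258.]
[0.48276504 0.28183585 0.02001514] [0.5160313  0.31297313 0.06744817]
side 0.72 [0.7342 0.2136 0.0275] [239. 272.]
side 0.57 [0.6653 0.2453 0.0296] [267. 284.]
[0.48246293 0.2881772  0.02048825] [0.51587892 0.31634868 0.06706981]
```

move_arm:
  increments:
    - {"xyz":[-30,0.6,0],"roll":-0.02,"grip":100}
    - {"xyz":[-40,0.6,0],"roll":0,"grip":100}
    - {"xyz":[-40,0.6,0],"roll":0,"grip":100}
    - {"xyz":[-40,0.6,0],"roll":0,"grip":100}
    - {"xyz":[-40,0.6,0],"roll":0,"grip":100}

```text
time_s: 17.55
position: [0.5039, 0.1045, 0.1706]
tcp_rot: [[-0.021, 1.0, -0.004], [1.0, 0.021, -0.0], [0.0, -0.004, -1.0]]
force: [0.7, 0.1, -0.3]
opening: 1.002
grasp_force: 0.0
```

move_arm:
  increments:
    - {"xyz":[-40,0,0],"roll":0,"grip":100}
    - {"xyz":[-40,0,0],"roll":0,"grip":100}
    - {"xyz":[-40,0,0],"roll":0,"grip":100}
    - {"xyz":[-40,0,0],"roll":0,"grip":100}
    - {"xyz":[-40,0,0],"roll":0,"grip":100}

```text
time_s: 17.97
position: [0.5079, -0.0955, 0.1706]
tcp_rot: [[-0.02, 1.0, -0.004], [1.0, 0.02, 0.002], [0.002, -0.004, -1.0]]
force: [0.3, 0.7, 0.7]
opening: 0.998
grasp_force: 0.0
```

move_arm:
  increments:
    - {"xyz":[-40,0,0],"roll":0,"grip":100}
    - {"xyz":[-40,0,0],"roll":0,"grip":100}
    - {"xyz":[-35,0,0],"roll":0,"grip":100}
    - {"xyz":[-25,0,0],"roll":0,"grip":100}
    - {"xyz":[0,0,0],"roll":0,"grip":100}

```text
time_s: 18.38
position: [0.5123, -0.2395, 0.1707]
tcp_rot: [[-0.015, 1.0, -0.0], [1.0, 0.015, -0.002], [-0.002, -0.0, -1.0]]
force: [0.6, -0.6, 0.1]
opening: 0.997
grasp_force: 0.0
```

```bash
python3 - <<'E'
from h import *
p,d,K,W=shot("wrist");s=bot.read_state();print(s["position"],s["time_s"],s["tcp_rot"][0]); tops(p,d,K,W,reg=(.42,.62,-.45,-.2))
E
```

```text
[ 0.51149595 -0.2362862   0.17048389] 18.4333 [-0.01573904  0.99987431 -0.00191046]
top (array([ 508., -252.]), array([46.2, 55.9]), 0.76) 0.1355 [ 270  204   74   88 6057]
top (array([ 521.3, -331.2]), array([58.5, 35.4]), 3.55) 0.1279 [ 284  325   81   44 2619]
```

move_arm:
  increments:
    - {"xyz":[-16,-3.8,0],"roll":0,"grip":100}
    - {"xyz":[0,0,0],"roll":0,"grip":100}
    - {"xyz":[0,0,20],"roll":0,"grip":100}
    - {"xyz":[0,0,25],"roll":0,"grip":100}
    - {"xyz":[0,0,20],"roll":0,"grip":100}

```text
time_s: 18.85
position: [0.5081, -0.2477, 0.1059]
tcp_rot: [[-0.021, 1.0, -0.001], [1.0, 0.021, 0.002], [0.002, -0.001, -1.0]]
force: [-0.5, -0.1, -0.3]
opening: 0.996
grasp_force: 0.0
```

move_arm:
  increments:
    - {"xyz":[0,0,11],"roll":0,"grip":100}
    - {"xyz":[0,0,1],"roll":0,"grip":100}
    - {"xyz":[0,0,0],"roll":0,"grip":100}
    - {"xyz":[0,0,0],"roll":0,"grip":100}

```text
time_s: 19.18
position: [0.5093, -0.2497, 0.096]
tcp_rot: [[-0.021, 1.0, 0.001], [1.0, 0.021, -0.001], [-0.001, 0.001, -1.0]]
force: [0.2, -0.4, -0.2]
opening: 0.999
grasp_force: 0.0
```

Correct by (-1.5, -3, -2) mm and grip.

move_arm:
  increments:
    - {"xyz":[-3,-1.5,2],"roll":0,"grip":100}
    - {"xyz":[0,0,0],"roll":0,"grip":60}
    - {"xyz":[0,0,0],"roll":0,"grip":25}
    - {"xyz":[0,0,0],"roll":0,"grip":25}
    - {"xyz":[0,0,0],"roll":0,"grip":25}

```text
time_s: 19.6
position: [0.5074, -0.2532, 0.0938]
tcp_rot: [[-0.02, 1.0, 0.001], [1.0, 0.02, -0.0], [-0.0, 0.001, -1.0]]
force: [-0.2, 0.5, -0.8]
opening: 0.782
grasp_force: 0.0
```

move_arm:
  increments:
    - {"xyz":[0,0,0],"roll":0,"grip":25}
    - {"xyz":[0,0,0],"roll":0,"grip":25}
    - {"xyz":[0,0,0],"roll":0,"grip":25}
    - {"xyz":[0,0,0],"roll":0,"grip":25}
    - {"xyz":[0,0,0],"roll":0,"grip":25}

```text
time_s: 20.02
position: [0.5073, -0.253, 0.0933]
tcp_rot: [[-0.02, 1.0, -0.0], [1.0, 0.02, 0.0], [0.0, -0.0, -1.0]]
force: [0.2, 0.6, -0.0]
opening: 0.532
grasp_force: 30.0
```

move_arm:
  increments:
    - {"xyz":[0,0,0],"roll":0,"grip":25}
    - {"xyz":[0,0,0],"roll":0,"grip":25}

```text
time_s: 20.18
position: [0.5073, -0.253, 0.0933]
tcp_rot: [[-0.02, 1.0, -0.0], [1.0, 0.02, 0.0], [0.0, -0.0, -1.0]]
force: [0.1, 0.1, -0.7]
opening: 0.531
grasp_force: 30.0
```

move_arm:
  increments:
    - {"xyz":[0,0,-10],"roll":0,"grip":25}
    - {"xyz":[0,0,-20],"roll":0,"grip":25}
    - {"xyz":[0,0,-15],"roll":0,"grip":25}
    - {"xyz":[10,2,0],"roll":0,"grip":25}
    - {"xyz":[20,4,0],"roll":0,"grip":25}

```text
time_s: 20.6
position: [0.5137, -0.2247, 0.1396]
tcp_rot: [[-0.017, 1.0, 0.003], [1.0, 0.017, -0.003], [-0.003, 0.003, -1.0]]
force: [-0.0, 0.0, -1.8]
opening: 0.532
grasp_force: 30.0
```

move_arm:
  increments:
    - {"xyz":[30,6.3,0],"roll":0,"grip":25}
    - {"xyz":[30,6.3,0],"roll":0,"grip":25}
    - {"xyz":[30,6.3,0],"roll":0,"grip":25}
    - {"xyz":[30,6.3,0],"roll":0,"grip":25}
    - {"xyz":[30,6.3,0],"roll":0,"grip":25}

```text
time_s: 21.02
position: [0.5405, -0.07, 0.1379]
tcp_rot: [[-0.02, 1.0, -0.001], [1.0, 0.02, 0.001], [0.001, -0.001, -1.0]]
force: [0.9, 0.8, -2.0]
opening: 0.529
grasp_force: 30.0
```

move_arm:
  increments:
    - {"xyz":[30,6.3,0],"roll":0,"grip":25}
    - {"xyz":[30,6.3,0],"roll":0,"grip":25}
    - {"xyz":[30,6.3,0],"roll":0,"grip":25}
    - {"xyz":[20,4.3,0],"roll":0,"grip":25}
    - {"xyz":[10,2,0],"roll":0,"grip":25}

```text
time_s: 21.43
position: [0.5632, 0.0517, 0.1379]
tcp_rot: [[-0.023, 1.0, -0.001], [1.0, 0.023, 0.001], [0.001, -0.001, -1.0]]
force: [1.1, 0.0, -1.0]
opening: 0.535
grasp_force: 30.0
```

move_arm:
  increments:
    - {"xyz":[0,0,0],"roll":0,"grip":25}
    - {"xyz":[0,0,0],"roll":0,"grip":25}
    - {"xyz":[0,0,20],"roll":0,"grip":25}
    - {"xyz":[0,0,14],"roll":0,"grip":25}
    - {"xyz":[0,0,7],"roll":0,"grip":25}

```text
time_s: 21.85
position: [0.5626, 0.0466, 0.0958]
tcp_rot: [[-0.018, 1.0, -0.003], [1.0, 0.018, -0.0], [-0.0, -0.003, -1.0]]
force: [-0.0, -0.7, -1.3]
opening: 0.527
grasp_force: 30.0
```

move_arm:
  increments:
    - {"xyz":[0,0,1],"roll":0,"grip":25}
    - {"xyz":[0,0,0],"roll":0,"grip":25}
    - {"xyz":[0,0,0],"roll":0,"grip":25}
    - {"xyz":[0,0,0],"roll":0,"grip":25}

```text
time_s: 22.18
position: [0.5646, 0.0477, 0.0972]
tcp_rot: [[-0.019, 1.0, 0.002], [1.0, 0.019, -0.0], [-0.0, 0.002, -1.0]]
force: [0.6, 0.3, -0.9]
opening: 0.531
grasp_force: 30.0
```

move_arm:
  increments:
    - {"xyz":[0,0,2],"roll":0,"grip":25}
    - {"xyz":[0,0,1.3],"roll":0,"grip":25}
    - {"xyz":[0,0,0],"roll":0,"grip":25}
    - {"xyz":[0,0,0],"roll":0,"grip":25}

```text
time_s: 22.52
position: [0.5643, 0.0481, 0.0934]
tcp_rot: [[-0.02, 1.0, 0.001], [1.0, 0.02, -0.0], [-0.0, 0.001, -1.0]]
force: [0.7, -0.3, 0.2]
opening: 0.529
grasp_force: 30.0
```

move_arm:
  increments:
    - {"xyz":[0,0,0],"roll":0,"grip":100}
    - {"xyz":[0,0,0],"roll":0,"grip":100}
    - {"xyz":[0,0,0],"roll":0,"grip":100}
    - {"xyz":[0,0,0],"roll":0,"grip":100}
    - {"xyz":[0,0,0],"roll":0,"grip":100}

```text
time_s: 22.93
position: [0.5639, 0.0482, 0.0931]
tcp_rot: [[-0.02, 1.0, -0.0], [1.0, 0.02, 0.0], [0.0, -0.0, -1.0]]
force: [0.8, -0.0, -0.1]
opening: 0.823
grasp_force: 0.0
```

move_arm:
  increments:
    - {"xyz":[0,0,-15],"roll":0,"grip":100}
    - {"xyz":[0,0,-30],"roll":0,"grip":100}
    - {"xyz":[0,0,-35],"roll":0,"grip":100}
    - {"xyz":[-30,-3.7,0],"roll":0,"grip":100}
    - {"xyz":[-38,-4.7,0],"roll":0,"grip":100}

```text
time_s: 23.35
position: [0.5587, -0.0187, 0.1757]
tcp_rot: [[-0.025, 1.0, 0.006], [1.0, 0.025, -0.001], [-0.001, 0.006, -1.0]]
force: [0.9, -0.6, -1.2]
opening: 0.997
grasp_force: 0.0
```

move_arm:
  increments:
    - {"xyz":[-38,-4.7,0],"roll":0,"grip":100}
    - {"xyz":[-38,-4.7,0],"roll":0,"grip":100}
    - {"xyz":[-38,-4.7,0],"roll":0,"grip":100}
    - {"xyz":[-38,-4.7,0],"roll":0,"grip":100}
    - {"xyz":[-38,-4.7,0],"roll":0,"grip":100}

```text
time_s: 23.77
position: [0.5367, -0.2121, 0.1731]
tcp_rot: [[-0.02, 1.0, 0.0], [1.0, 0.02, 0.0], [0.0, 0.0, -1.0]]
force: [-0.1, 0.9, -0.7]
opening: 1.0
grasp_force: 0.0
```

move_arm:
  increments:
    - {"xyz":[-38,-4.7,0],"roll":0,"grip":100}
    - {"xyz":[-38,-4.7,0],"roll":0,"grip":100}
    - {"xyz":[-38,-4.7,0],"roll":0,"grip":100}
    - {"xyz":[-38,-4.7,0],"roll":-0.01,"grip":100}
    - {"xyz":[0,0,0],"roll":0,"grip":100}

```text
time_s: 24.18
position: [0.521, -0.3714, 0.1733]
tcp_rot: [[-0.025, 1.0, 0.003], [1.0, 0.025, -0.007], [-0.007, 0.002, -1.0]]
force: [0.3, 0.1, 0.4]
opening: 0.999
grasp_force: 0.0
```

move_arm:
  increments:
    - {"xyz":[0,0,0],"roll":0,"grip":100}

```text
time_s: 24.27
position: [0.5208, -0.3652, 0.1727]
tcp_rot: [[-0.026, 1.0, 0.0], [1.0, 0.026, -0.0], [-0.0, 0.0, -1.0]]
force: [0.1, 0.6, 0.4]
opening: 0.998
grasp_force: 0.0
```

```bash
python3 - <<'E'
from h import *
p,d,K,W=shot("wrist");s=bot.read_state();print(s["position"],s["time_s"],s["tcp_rot"][0]); tops(p,d,K,W,reg=(.42,.62,-.45,-.2))
p,d,K,W=shot("scene"); save("scene4",p); tops(p,d,K,W); tops(p,d,K,W,reg=(.42,.62,-.45,-.2))
p,d,K,W=shot("side"); tops(p,d,K,W)
E
```

```text
[ 0.52082298 -0.36309511  0.1725736 ] 24.3167 [-2.79900251e-02  9.99607998e-01 -6.39016942e-04]
top (array([ 522.5, -363.9]), array([57.9, 99.3]), 2.1) 0.1281 [  269   150    94   144 12637]
top (array([567.8,  50.7]), array([51.6, 57.4]), 0.03) 0.1342 [317 153  29  24 443]
top (array([ 524.9, -362.6]), array([ 63.8, 101.5]), 2.76) 0.1275 [129 193  52  36 896]
top (array([564.2,  52.7]), array([43.7, 61.2]), 2.64) 0.1333 [307 187  19  20 360]
```

move_arm:
  increments:
    - {"xyz":[0,1.3,20],"roll":0,"grip":100}
    - {"xyz":[0,0,25],"roll":0,"grip":100}
    - {"xyz":[0,0,20],"roll":0,"grip":100}
    - {"xyz":[0,0,12],"roll":0,"grip":100}
    - {"xyz":[0,0,7],"roll":0,"grip":100}

```text
time_s: 24.83
position: [0.5223, -0.3603, 0.0873]
tcp_rot: [[-0.032, 0.999, -0.003], [0.999, 0.032, 0.003], [0.003, -0.002, -1.0]]
force: [0.2, -1.1, 0.1]
opening: 0.998
grasp_force: 0.0
```

move_arm:
  increments:
    - {"xyz":[0,0,0.5],"roll":0,"grip":100}
    - {"xyz":[0,0,0],"roll":0,"grip":100}
    - {"xyz":[0,0,0],"roll":0,"grip":100}

```text
time_s: 25.08
position: [0.5236, -0.3631, 0.0897]
tcp_rot: [[-0.03, 1.0, 0.002], [1.0, 0.03, -0.002], [-0.002, 0.002, -1.0]]
force: [-0.1, -0.7, 0.6]
opening: 1.001
grasp_force: 0.0
```

move_arm:
  increments:
    - {"xyz":[0,-1,1],"roll":0,"grip":60}
    - {"xyz":[0,0,0],"roll":0,"grip":30}
    - {"xyz":[0,0,0],"roll":0,"grip":30}
    - {"xyz":[0,0,0],"roll":0,"grip":30}
    - {"xyz":[0,0,0],"roll":0,"grip":30}

```text
time_s: 25.5
position: [0.5218, -0.3629, 0.0878]
tcp_rot: [[-0.03, 1.0, 0.0], [1.0, 0.03, -0.0], [-0.0, 0.0, -1.0]]
force: [0.3, -1.0, 0.2]
opening: 0.706
grasp_force: 0.0
```

move_arm:
  increments:
    - {"xyz":[0,0,0],"roll":0,"grip":30}
    - {"xyz":[0,0,0],"roll":0,"grip":30}
    - {"xyz":[0,0,0],"roll":0,"grip":30}
    - {"xyz":[0,0,0],"roll":0,"grip":30}

```text
time_s: 25.83
position: [0.5219, -0.3629, 0.0877]
tcp_rot: [[-0.03, 1.0, 0.0], [1.0, 0.03, -0.0], [-0.0, 0.0, -1.0]]
force: [-0.2, 0.1, 2.1]
opening: 0.668
grasp_force: 30.0
```

move_arm:
  increments:
    - {"xyz":[0,0,-10],"roll":0,"grip":30}
    - {"xyz":[0,0,-20],"roll":0,"grip":30}
    - {"xyz":[0,0,-15],"roll":0,"grip":30}
    - {"xyz":[10,2,0],"roll":0,"grip":30}
    - {"xyz":[24,4.5,0],"roll":0,"grip":30}

```text
time_s: 26.25
position: [0.528, -0.3314, 0.1337]
tcp_rot: [[-0.027, 1.0, 0.003], [1.0, 0.027, -0.004], [-0.004, 0.003, -1.0]]
force: [0.6, 0.6, -1.8]
opening: 0.665
grasp_force: 30.0
```

move_arm:
  increments:
    - {"xyz":[30,6,0],"roll":0,"grip":30}
    - {"xyz":[30,6,0],"roll":0,"grip":30}
    - {"xyz":[30,6,0],"roll":0,"grip":30}
    - {"xyz":[30,6,0],"roll":0,"grip":30}
    - {"xyz":[30,6,0],"roll":0,"grip":30}

```text
time_s: 26.67
position: [0.5519, -0.1751, 0.1318]
tcp_rot: [[-0.03, 1.0, -0.002], [1.0, 0.03, 0.001], [0.001, -0.002, -1.0]]
force: [0.7, -0.4, -1.9]
opening: 0.668
grasp_force: 30.0
```

move_arm:
  increments:
    - {"xyz":[30,6,0],"roll":0,"grip":30}
    - {"xyz":[30,6,0],"roll":0,"grip":30}
    - {"xyz":[25,5,0],"roll":0,"grip":30}
    - {"xyz":[15,3,0],"roll":0,"grip":30}
    - {"xyz":[9.7,1,0],"roll":0,"grip":30}

```text
time_s: 27.08
position: [0.5695, -0.0642, 0.1318]
tcp_rot: [[-0.033, 0.999, -0.002], [0.999, 0.033, 0.001], [0.001, -0.002, -1.0]]
force: [1.1, 0.5, -2.4]
opening: 0.664
grasp_force: 30.0
```

move_arm:
  increments:
    - {"xyz":[0,0,0],"roll":0,"grip":30}
    - {"xyz":[0,0,0],"roll":0,"grip":30}
    - {"xyz":[0,0,20],"roll":0,"grip":30}
    - {"xyz":[0,0,14],"roll":0,"grip":30}
    - {"xyz":[0,0,7],"roll":0,"grip":30}

```text
time_s: 27.5
position: [0.5693, -0.0686, 0.09]
tcp_rot: [[-0.028, 1.0, -0.003], [1.0, 0.028, 0.0], [0.0, -0.003, -1.0]]
force: [0.2, -0.3, -1.2]
opening: 0.667
grasp_force: 30.0
```

move_arm:
  increments:
    - {"xyz":[0,0,1],"roll":0,"grip":30}
    - {"xyz":[0,0,0],"roll":0,"grip":30}
    - {"xyz":[0,0,0],"roll":0,"grip":30}
    - {"xyz":[0,0,0],"roll":0,"grip":30}

```text
time_s: 27.83
position: [0.5711, -0.068, 0.0913]
tcp_rot: [[-0.029, 1.0, 0.002], [1.0, 0.029, -0.001], [-0.001, 0.002, -1.0]]
force: [-0.5, -0.7, -2.7]
opening: 0.668
grasp_force: 30.0
```

Lower 3 mm more, then release and rise.

move_arm:
  increments:
    - {"xyz":[0,-0.5,2],"roll":0,"grip":30}
    - {"xyz":[0,0,1.3],"roll":0,"grip":30}
    - {"xyz":[0,0,0],"roll":0,"grip":30}
    - {"xyz":[0,0,0],"roll":0,"grip":30}

```text
time_s: 28.17
position: [0.5703, -0.0676, 0.0878]
tcp_rot: [[-0.03, 1.0, 0.001], [1.0, 0.03, -0.0], [-0.001, 0.001, -1.0]]
force: [0.1, -0.2, 1.4]
opening: 0.667
grasp_force: 30.0
```

move_arm:
  increments:
    - {"xyz":[0,0,0],"roll":0,"grip":100}
    - {"xyz":[0,0,0],"roll":0,"grip":100}
    - {"xyz":[0,0,0],"roll":0,"grip":100}
    - {"xyz":[0,0,0],"roll":0,"grip":100}
    - {"xyz":[0,0,0],"roll":0,"grip":100}

```text
time_s: 28.58
position: [0.5699, -0.0674, 0.0872]
tcp_rot: [[-0.03, 1.0, -0.0], [1.0, 0.03, 0.0], [0.0, -0.0, -1.0]]
force: [0.5, -0.4, -0.4]
opening: 0.944
grasp_force: 0.0
```

move_arm:
  increments:
    - {"xyz":[0,0,-15],"roll":0,"grip":100}
    - {"xyz":[0,0,-30],"roll":0,"grip":100}
    - {"xyz":[0,0,-35],"roll":0,"grip":100}
    - {"xyz":[0,0,-35],"roll":0,"grip":100}
    - {"xyz":[0,0,-20],"roll":0,"grip":100}

```text
time_s: 29.0
position: [0.5714, -0.0678, 0.226]
tcp_rot: [[-0.03, 1.0, 0.005], [1.0, 0.03, -0.002], [-0.002, 0.005, -1.0]]
force: [0.2, -0.6, 0.1]
opening: 1.002
grasp_force: 0.0
```

move_arm:
  increments:
    - {"xyz":[25,20,0],"roll":0,"grip":100}
    - {"xyz":[25,20,0],"roll":0,"grip":100}
    - {"xyz":[20,15,0],"roll":0,"grip":100}
    - {"xyz":[0,0,0],"roll":0,"grip":100}
    - {"xyz":[0,0,0],"roll":0,"grip":100}

```text
time_s: 29.42
position: [0.6229, 0.0052, 0.2219]
tcp_rot: [[-0.032, 0.999, -0.001], [0.999, 0.032, -0.0], [-0.0, -0.001, -1.0]]
force: [-0.6, -0.9, -0.1]
opening: 1.0
grasp_force: 0.0
```

```bash
python3 - <<'E'
from h import *
s=bot.read_state();print(s["position"],s["time_s"],s["force"])
for n in ["wrist","scene","side"]:
    p,d,K,W=shot(n); save(n+"5",p); print(n); tops(p,d,K,W)
    for l in ["blue_mixer_center","brass_tap_center","thermo_center"]:
        for r in bot.spot_in(l,n):
            P=W[:3,:3]@r["at"]+W[:3,3]; print(l,round(r["conf"],2),P.round(3))
E
```

```text
[0.62289875 0.00518594 0.22193615] 29.4167 [-0.56933924 -0.94899868 -0.12319077]
wrist
top (array([565.1,  49.1]), array([46.5, 54.9]), 1.27) 0.1356 [ 203  110   70   77 4784]
top (array([570.4, -47.6]), array([57.9, 58. ]), 1.89) 0.128 [ 212  229   74   65 3685]
top (array([ 572.6, -113.5]), array([58.2, 13.9]), 1.84) 0.128 [222 325  65  12 767]
blue_mixer_center 0.45 [0.736 0.177 0.007]
brass_tap_center 0.71 [0.647 0.093 0.046]
thermo_center 0.64 [ 0.65  -0.105  0.031]
scene
top (array([567.3,  50.6]), array([51.3, 58.6]), 1.0) 0.1333 [317 156  29  20 247]
top (array([572.8, -68.1]), array([ 62.1, 101.7]), 1.64) 0.1273 [262 167  49  33 909]
blue_mixer_center 0.74 [0.509 0.294 0.028]
blue_mixer_center 0.73 [0.741 0.189 0.033]
blue_mixer_center 0.54 [0.67  0.225 0.031]
blue_mixer_center 0.49 [0.507 0.285 0.002]
brass_tap_center 0.57 [0.657 0.09  0.035]
thermo_center 0.68 [ 0.657 -0.113  0.024]
thermo_center 0.44 [ 0.526 -0.312  0.004]
side
top (array([570.5, -66.5]), array([ 56.6, 106.6]), 0.91) 0.1261 [304 157  23  26 554]
top (array([564.9,  52.3]), array([43.7, 59.3]), 1.21) 0.1332 [307 187  19  20 369]
blue_mixer_center 0.83 [0.499 0.307 0.028]
blue_mixer_center 0.79 [0.664 0.245 0.031]
blue_mixer_center 0.52 [0.737 0.208 0.028]
brass_tap_center 0.55 [0.648 0.104 0.027]
thermo_center 0.63 [ 0.644 -0.099  0.024]
```

View pics/side5.png

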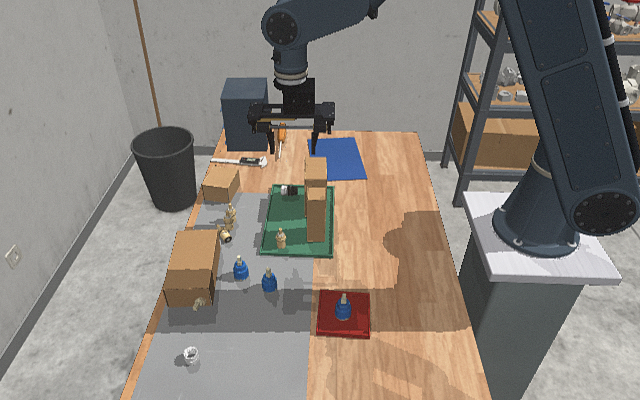

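The cartons are back within about 2 mm of their start, seen at (316,200). The blue cartridge stands upright in the red tray at (343,308). Brass (281,240) and thermo (289,190) have not moved, and the gripper is clear.

```bash
python3 -c "
from rig import bot
print(bot.hand_in())"
```

```text
the job is handed in; nothing more can be done
None
```

The job is handed in (about 30 s of the 125 s used; the hand-in gave no verdict): the blue cartridge stands upright near the middle of the red job tray, both cartons are back upright within about 2 mm of their starting spots by camera, and the brass and thermostatic cartridges have not visibly moved.

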